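# Load the riveting carrier past the one-way catch

### The arm

A 6-joint arm with a two-finger parallel gripper is mounted at the origin on the work surface. World frame = base frame: x ahead of the robot, y to its left, z up, the work surface at z = 0. Lengths are in m, angles in degrees, forces in N, time in s.
With the tool pointing down it reaches from about 0.325 to 0.85 m from the base axis. Payload 15.5 kg.
Tool frame: the origin (TCP) lies at the very end of the fingers, on their centre line; the grasp point (between the pads) lies 19 mm behind it (ctrl.pinch_z is the distance from the TCP to the grasp point, in m); z points along the fingers, x is the direction in which the jaws open and shut, and the axes are right-handed (so a half turn about z gives the same grasp; the last joint's range is limited). The gripper opens to 91 mm and grips with 3 to 60 N. Pads are 32 mm wide; open, the fingers measure 118 mm over their backs; the gripper's body (76 mm by 178 mm) begins 60 mm behind the grasp point.
Start: joints at [-78.065, 28.281, 77.091, -0, 74.628, -5.472], TCP at [0.187, -0.596, 0.214] pointing down, gripper open.
Joint ranges: [-166.48, 166.48], [-47.26, 123.95], [12.59, 153.08], [-70.14, 250.14], [6.76, 159.57], [-176.63, 176.63]. Speed limits (degrees/s): [108.29, 108.29, 147.25, 172.46, 172.46, 172.46].

### API

Orientations are given as [roll, pitch, yaw] about the fixed x, y, z axes, in that order (R = Rz(yaw) Ry(pitch) Rx(roll)).
In Python, from plant import read_state, optics, ticket, ctrl gives the robot as it stands.
- The arm moves only by the shell command python3 -m jog 'ROWS' [FORCE]. ROWS is a JSON object of lists of equal length, an entry for each row: "jaw": the opening, from 0 (shut) to 1 (fully open); "dp": the shift along the tool's x, y, z in cm, a list of three; "twist": the turn about the tool's z in rad. A call has exactly 8 rows; each row is the pose to reach, as a shift and turn from the pose commanded when the call began, along the tool's axes at that moment; what a row does not reach only later rows make up. A row lasts 1/8 s, in which the tool goes at most 62.5 mm and 10.7 degrees, less where a joint would pass 70% of its speed; a pose out of reach is approached as far as the arm can. A call with a gripper value outside its range is refused whole. The fingers move at their own pace and stop on an object; FORCE is the grip in N (left out, the last holds). Time passes only in rows, so rows that repeat a pose let the fingers close, or fill a call up. It gives the time, the measured TCP pose, the force and the opening at its end, in the units of the state.
- read_state(): the state, without advancing time (a new reading comes with each control period).
- optics.snapshot(name): name is "side" or "top"; returns the picture (400x640x3 uint8, blue, green, red); there is no depth.
- optics.camera_model(name): a dict with "K" (3x3 intrinsics, pixels), "distortion" ([k1, k2, p1, p2, k3] as OpenCV has them; the pictures are not rectified), "rvec" (rotation vector, rad) and "tvec" (3), from world to camera coordinates, as OpenCV has them. Camera axes: x right, y down, z forward; pixel columns grow to the right and rows downward; lengths in m; the calibration is good to about 2 mm. A picture is of the moment at which its call begins. camera_model takes no time and is no camera call.
- ticket.hand_in(): hands the job in, once; it reports no verdict.
The state is a dict: "clock": time; "joint_positions": joint angles; "qvel": joint speeds; "effort": joint torques, N m; "eef_pos": TCP position; "eef_rot": TCP orientation; "force": force on the tool from outside, world axes, zero at the start; "moment": the same for the moment, N m; "gripper_width": opening from 0.0 (shut) to 1.0 (fully open).
Only numpy, scipy, OpenCV 4.12 (cv2) and the standard library are available. Lean on these libraries where they do the work, as an engineer would, in place of code of your own. Each camera call takes 0.05 s, during which the arm holds its last target. There are 200 camera calls.

### The job

Pick up the steel carrier by its black T handle, lay it flat in the open loading bay of the fixture with the white shear handle pointing down the channel, and slide it under the lips past the sprung catch until the catch clicks shut behind it and keeps it from coming back. Push gently: feel for the cushioned stop and never ram the carrier against it. Let go, and leave the rivet tray, the finished shears and the screwdriver where they are.

Things in the scene. Friction and masses are not known exactly. Their poses are not given: they have to be found in the camera images.
- carrier: Loose steel sled, 0.26 to 0.48 kg: plate 90 (x) x 50 (y) x 10 mm. Origin: centre of the plate's underside; x to its front, z up. A black handle, T-shaped from above, stands on it up to z = 56 mm. On its front lies a white shear handle half, z = 19 to 30 mm, overhanging the front to x = 116 mm.
- grip (a point): Grasp point on the carrier's handle, at x = -12, z = 41 mm of the carrier. The handle is a rib 14 mm thick in y, from x = -30 to 0 mm, with a cross plate 44 mm wide (x = 0 to 6, z = 18 to 56 mm) at its front. Fingers close along y and push on the cross plate. Keep the fingertips 18 mm or more above the plate's underside, to pass over lips and catch.
- fixture: Flat fixture fixed to the bench; base plate 335 x 130 x 6 mm (x from -182 to 152, y from -61 to 69 mm). Origin: its underside, on the channel's centre line; x = the way the carrier is pushed, z up. Parts on it are at most 25 mm high. Catch and cushioned stop sit on one unit clamped anywhere in a 30 mm range along x, not measured: find it by feel.
- bay (a point): Floor of the open-topped loading bay (fixture x = -125, z = 6 mm), where the carrier's origin goes first, clear of catch and lips. Bay: x from -175 to -75 mm, 60 mm wide, walls 10 mm above its floor, open at the -x end. From here the carrier slides about 125 to 155 mm along x.
- channel (a point): Floor of the lipped channel (fixture x = 0, z = 6 mm), 53 mm wide, oiled, lead-ins tapered. Lips over the plate's edges from x = -55 (-y side) and 8 mm (+y side) to 60 mm, 11.5 to 15.5 mm above the floor: the carrier gets in only by sliding. When caught, its origin is 0 to 30 mm beyond this point, depending on the stop unit.
- catch (a joint): Sprung catch arm (rad) on the +y side: 0 shut; about 0.25 while the carrier's side holds it aside; 0 again, with a click, once the tail is past. Resists with 1 to 5 N, yields only to +x. The stop's pad is met 5 mm before the click, resists with 1 N + 1.2 N/mm and goes solid 5 mm after the click; then it presses the carrier back some 3 mm on to the catch.
- rivet_tray: Bystander: open blue tray of rivets, 100 x 75 x 35 mm, origin centre of underside. Leave alone.
- shears: Bystander: finished pair of white-handled shears lying on the bench, 160 mm long, origin under the pivot. Leave alone.
- screwdriver: Bystander: screwdriver lying on the bench. Leave alone.
There are look-alikes about, which are no part of the job. Of the things that look like the carrier, take the one that is farthest to the robot's left at the start.

How it is judged:
By the outcome, as a careful person would: the job done as asked, in the order asked, and still so for the second after the job is handed in, with the robot touching nothing.
It also fails if it takes over 51 s, if anything falls off the work surface, if the arm or the gripper's body presses on something with over 40 N, if the wrist force passes 120 N, or if a joint passes its speed limit or range.

## Working session

There is one attempt and no reset: what is moved stays moved. The work goes in short steps, Python scripts to look and compute and a shell command to move; the robot and the scene stay as the last step left them, time stands still between calls to the robot, and variables do not carry over. Pictures are saved under pics/ and viewed, about 8 in all and at most 12, crops included, and the job is handed in when it is done.

```bash
mkdir -p pics; python3 - <<'E'
from plant import read_state, optics, ctrl
import cv2
for n in("top","side"):
    cv2.imwrite(f"pics/{n}0.png",optics.snapshot(n)); m=optics.camera_model(n); print(n,m)
s=read_state(); print(s, ctrl.pinch_z)
E
```

```text
top {'K': array([[441.27471817,   0.        , 322.06640057],
       [  0.        , 441.27471817, 200.6322185 ],
       [  0.        ,   0.        ,   1.        ]]), 'distortion': array([-0.01235334,  0.        ,  0.        ,  0.        ,  0.        ]), 'rvec': array([ 2.19492207, -2.1718184 ,  0.05767346]), 'tvec': array([-8.22982918e-04,  5.84320264e-01,  1.28102513e+00])}
side {'K': array([[369.80859339,   0.        , 316.05424042],
       [  0.        , 369.80859339, 201.28293755],
       [  0.        ,   0.        ,   1.        ]]), 'distortion': array([0.01156585, 0.        , 0.        , 0.        , 0.        ]), 'rvec': array([ 0.36780745,  2.65255275, -1.38927776]), 'tvec': array([ 0.57755442, -0.05482189,  1.39663794])}
{'clock': 0.1, 'joint_positions': array([-7.80648740e+01,  2.83135961e+01,  7.71237796e+01, -1.66456926e-03,
        7.46251948e+01, -5.47362440e+00]), 'qvel': array([ 0.02350115, -0.0167123 , -0.06171636,  0.01404589,  0.0212569 ,
        0.04762977]), 'effort': array([ 3.20351515e-03, -8.80237269e+01, -3.82543838e+01,  7.09433737e-02,
        4.83154168e-02, -1.98668567e-05]), 'eef_pos': array([ 0.1868976 , -0.59605797,  0.21337204]), 'eef_rot': array([-1.79995629e+02,  6.24382055e-02, -7.25908050e+01]), 'force': array([0.47945837, 0.4045068 , 0.34967379]), 'moment': array([-0.01100832, -0.03844682,  0.02057717]), 'gripper_width': 0.9989780293485452} 0.0188
```

View pics/top0.png

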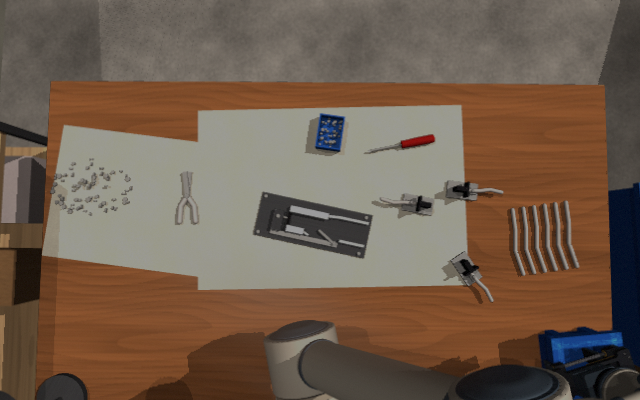

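View pics/side0.png

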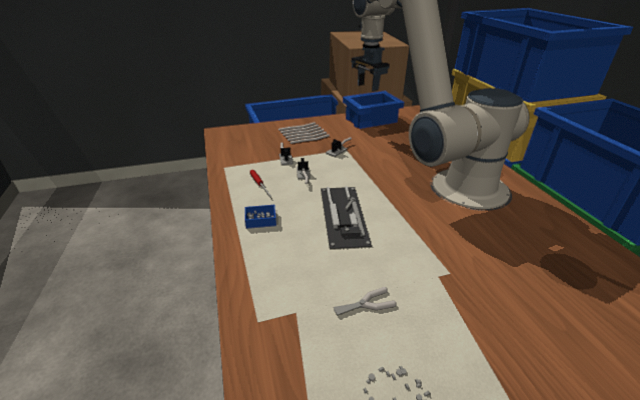

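Top view: there are three carrier look-alikes, at pixels (418,204), (462,190) and (465,268). Image left is the robot's left (+y), so the one at (418,204) is the carrier. The fixture is at about (313,225). I'll confirm both in an enlarged crop.

```bash
python3 - <<'E'
import cv2
a=cv2.imread("pics/top0.png")
c=cv2.resize(a[182:226,372:442],None,fx=10,fy=10,interpolation=cv2.INTER_CUBIC); cv2.imwrite("pics/c1.png",c)
c=cv2.resize(a[186:264,248:378],None,fx=6,fy=6,interpolation=cv2.INTER_CUBIC); cv2.imwrite("pics/c2.png",c)
E
```

```text
(no output)
```

View pics/c1.png

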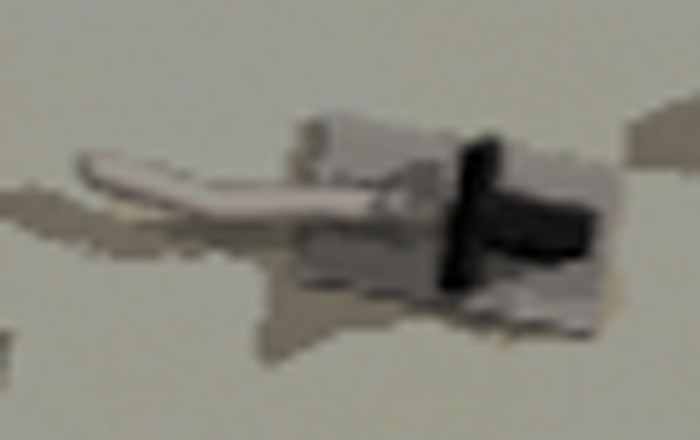

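View pics/c2.png

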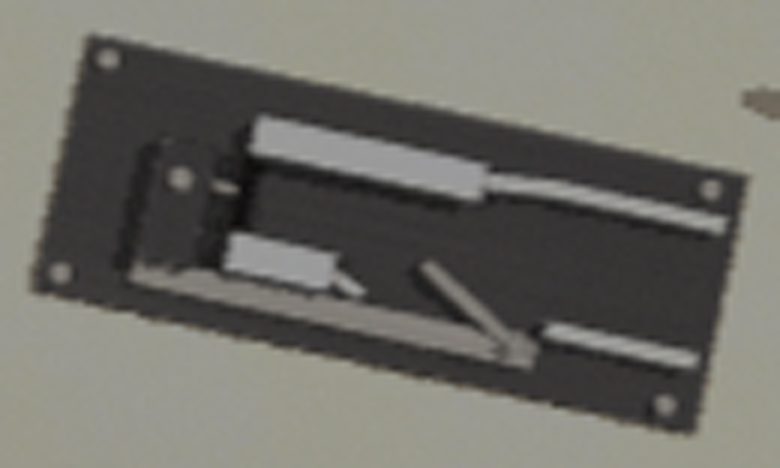

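The crops confirm it. In c1 the carrier has its plate, black T and a white handle pointing left. In c2 the fixture's bay is on the right and its channel and stop on the left, so both face the same way. Next I'll fit both poses.

```bash
cat > h.py <<'E'
import numpy as np,cv2
from scipy.optimize import least_squares
from plant import optics
def proj(n,P):
    m=optics.camera_model(n); return cv2.projectPoints(np.array(P,float),m["rvec"],m["tvec"],m["K"],m["distortion"])[0][:,0]
def place(p,P):
    c,s=np.cos(p[2]),np.sin(p[2]); P=np.array(P,float)/1000
    z=p[3] if len(p)>3 else 0
    return np.c_[p[0]+c*P[:,0]-s*P[:,1],p[1]+s*P[:,0]+c*P[:,1],P[:,2]+z]
def fit(n,P,uv,g,z=0):
    r=least_squares(lambda p:(proj(n,place([*p,z],P))-uv).ravel(),g,loss="soft_l1",x_scale=[.01,.01,.1])
    return r.x,(proj(n,place([*r.x,z],P))-uv)
E
python3 - <<'E'
from h import *
un=lambda u,f,o:(np.array(u)+.5)/f-.5+np.array(o)
F,r=fit("top",[[152,-61,6],[-182,-61,6],[-182,69,6],[152,69,6]],un([[90,37],[748,177],[693,433],[32,290]],6,(248,186)),[.5,0,1.4])
print("fix",F,np.degrees(F[2]));print(r.round(2))
C,r=fit("top",[[45,-25,10],[-45,-25,10],[-45,25,10],[45,25,10],[3,-22,56],[3,22,56],[-30,0,56]],un([[325,112],[622,168],[597,325],[300,275],[483,140],[455,288],[597,230]],10,(372,182)),[.55,-.3,1.4])
print("car",C,np.degrees(C[2]));print(r.round(2))
print("grip",place(C,[[-12,0,41]]),"bay grip",place(F,[[-137,0,47],[-125,0,6],[0,0,6]]))
m=optics.camera_model("top");print("cam",(-cv2.Rodrigues(m["rvec"])[0].T@m["tvec"]))
E
```

```text
fix [0.52074962 0.0468516  1.36977568] 78.48236518068012
[[-0.11 -0.34]
 [-0.03 -0.16]
 [ 0.15  0.29]
 [-0.01  0.2 ]]
car [ 0.57862676 -0.27639861  1.4055758 ] 80.53356119866267
[[-0.39  0.02]
 [-0.07 -0.3 ]
 [-0.27  0.63]
 [-0.66  0.31]
 [ 0.94 -0.51]
 [ 1.25 -0.17]
 [-0.27  0.07]]
grip [[ 0.57665312 -0.2882352   0.041     ]] bay grip [[ 0.49339489 -0.08738967  0.047     ]
 [ 0.49579092 -0.07563131  0.006     ]
 [ 0.52074962  0.0468516   0.006     ]]
cam [ 0.50116132 -0.009701    1.31575053]
```

```bash
cat >> h.py <<'E'
from scipy.spatial.transform import Rotation as R
from plant import read_state
def to(xyz,yawx):
    """shift (cm, tool axes) and twist to bring TCP to xyz with the jaw axis at world angle yawx (deg, mod 180)"""
    s=read_state(); M=R.from_euler("xyz",s["eef_rot"],degrees=True)
    d=M.inv().apply(np.array(xyz)-s["eef_pos"])*100
    dy=(yawx-np.degrees(np.arctan2(*M.as_matrix()[[1,0],0]))+90)%180-90
    print("dp",d.round(2),"twist",np.radians(-dy).round(3),"| t",s["clock"],"pos",s["eef_pos"].round(4),"rot",s["eef_rot"].round(2),"F",s["force"].round(1),"g",round(s["gripper_width"],3))
F=np.array([0.52074962,0.0468516,1.36977568]); C=np.array([0.57862676,-0.27639861,1.4055758])
E
python3 - <<'E'
from h import *
to(place(C,[[-19,0,110]])[0],np.degrees(C[2])-90)
E
```

```text
dp [-17.08 -46.08  10.36] twist -1.102 | t 0.1 pos [ 0.1869 -0.5961  0.2134] rot [-1.800e+02  6.000e-02 -7.259e+01] F [0.5 0.4 0.3] g 0.999
```

```bash
python3 -m jog '{"jaw":[0.7,0.7,0.7,0.7,0.7,0.7,0.7,0.7],"dp":[[-2,-5.8,1],[-4.3,-11.5,2.5],[-6.5,-17.3,4],[-8.6,-23,5.5],[-10.8,-29,7],[-12.9,-35,8.5],[-15,-40.5,9.5],[-17.1,-46.1,10.3]],"twist":[-0.14,-0.28,-0.42,-0.56,-0.7,-0.84,-0.98,-1.1]}' 20
python3 -m jog '{"jaw":[0.7,0.7,0.7,0.7,0.7,0.7,0.7,0.7],"dp":[[0,0,0],[0,0,0],[0,0,0],[0,0,0],[0,0,0],[0,0,0],[0,0,0],[0,0,0]],"twist":[0,0,0,0,0,0,0,0]}'
python3 - <<'E'
from h import *
to(place(C,[[-19,0,110]])[0],np.degrees(C[2])-90)
a=optics.snapshot("side");cv2.imwrite("pics/s1.png",a); p=proj("side",place(C,[[0,0,30]]))[0].astype(int);print(p)
b=optics.snapshot("top");cv2.imwrite("pics/t1.png",b)
c=lambda i,x,y,w,h,f:cv2.resize(i[y:y+h,x:x+w],None,fx=f,fy=f,interpolation=cv2.INTER_CUBIC)
cv2.imwrite("pics/v1.png",np.vstack([c(a,p[0]-50,p[1]-45,100,65,6),c(b,370,180,100,35,6)])[:, :])
E
```

```text
clock: 1.1
eef_pos: [0.5744, -0.2956, 0.1106]
eef_rot: [-180.0, 0.0, -9.3]
force: [0.5, -1.3, 0.5]
gripper_width: 0.7
clock: 2.1
eef_pos: [0.5732, -0.2972, 0.1113]
eef_rot: [-180.0, 0.0, -9.6]
force: [-0.8, -0.4, 0.6]
gripper_width: 0.7
dp [ 0.19 -0.24  0.13] twist -0.002 | t 2.1 pos [ 0.5732 -0.2972  0.1113] rot [-180.      0.     -9.57] F [-0.8 -0.4  0.6] g 0.7
[302 165]
```

View pics/v1.png

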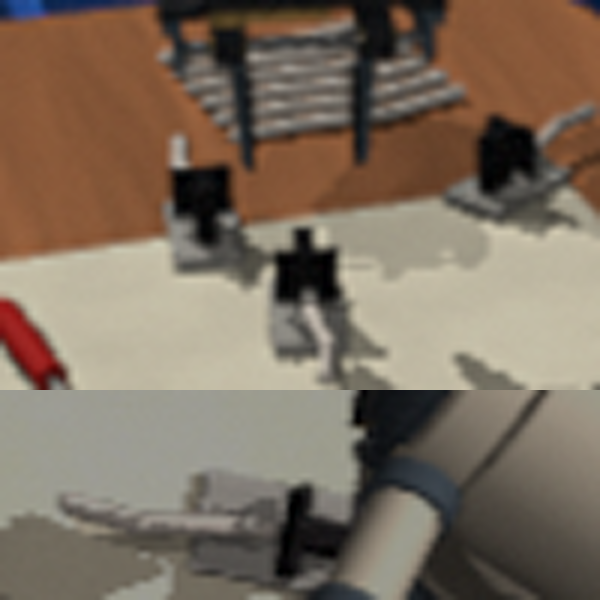

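The side view shows both fingers straddling the middle of the target's T (finger midpoint 303, handle 305 in crop pixels), and in the top view they sit behind the cross plate. Going down to grip.

```bash
python3 -m jog '{"jaw":[0.7,0.7,0.7,0.7,0.7,0.35,0,0],"dp":[[0.2,-0.2,3],[0.2,-0.2,6],[0.2,-0.2,8.2],[0.2,-0.2,8.9],[0.2,-0.2,8.9],[0.2,-0.2,8.9],[0.2,-0.2,8.9],[0.2,-0.2,8.9]],"twist":[0,0,0,0,0,0,0,0]}' 25
python3 -m jog '{"jaw":[0,0,0,0,0,0,0,0],"dp":[[0,0,0],[0,0,0],[0,0,0],[0,0,0],[0,0,0],[0,0,0],[0,0,0],[0,0,0]],"twist":[0,0,0,0,0,0,0,0]}'
```

```text
clock: 3.2
eef_pos: [0.5757, -0.2957, 0.0228]
eef_rot: [180.0, -0.0, -9.6]
force: [0.4, -0.3, 0.0]
gripper_width: 0.398
clock: 4.2
eef_pos: [0.5755, -0.2956, 0.0224]
eef_rot: [-180.0, 0.0, -9.6]
force: [-0.1, 1.2, 2.3]
gripper_width: 0.151
```

```bash
python3 -m jog '{"jaw":[0,0,0,0,0,0,0,0],"dp":[[0,0,-1],[0,0,-2.5],[0,0,-4],[0,0,-5.5],[0,0,-6.5],[0,0,-6.5],[0,0,-6.5],[0,0,-6.5]],"twist":[0,0,0,0,0,0,0,0]}'
python3 - <<'E'
from h import *
to(place(F,[[-144,0,80]])[0],np.degrees(F[2])-90)
E
```

```text
clock: 5.2
eef_pos: [0.5752, -0.2954, 0.0867]
eef_rot: [-180.0, 0.1, -9.6]
force: [0.9, 0.0, -4.0]
gripper_width: 0.149
dp [-11.55 -18.45   0.69] twist 0.034 | t 5.2 pos [ 0.5752 -0.2954  0.0867] rot [-1.7998e+02  6.0000e-02 -9.5700e+00] F [ 0.9  0.  -4. ] g 0.149
```

```bash
python3 -m jog '{"jaw":[0,0,0,0,0,0,0,0],"dp":[[-2,-3,0],[-4,-6.5,0],[-6.5,-10.5,0],[-8.8,-14,0.3],[-10.5,-17,0.5],[-11.5,-18.4,0.7],[-11.5,-18.4,0.7],[-11.5,-18.4,0.7]],"twist":[0,0,0,0.01,0.03,0.034,0.034,0.034]}'
python3 - <<'E'
from h import *
to(place(F,[[-144,0,80]])[0],np.degrees(F[2])-90)
a=optics.snapshot("side");cv2.imwrite("pics/s2.png",a); p=proj("side",place(F,[[-50,0,30]]))[0].astype(int)
b=optics.snapshot("top");cv2.imwrite("pics/t2.png",b)
c=lambda i,x,y,w,h,f:cv2.resize(i[y:y+h,x:x+w],None,fx=f,fy=f,interpolation=cv2.INTER_CUBIC)
print(p)
cv2.imwrite("pics/v2.png",np.hstack([c(a,p[0]-40,p[1]-45,66,100,6),c(b,270,180,66,100,6)]))
E
```

```text
clock: 6.2
eef_pos: [0.4935, -0.0959, 0.0804]
eef_rot: [180.0, -0.1, -11.5]
force: [0.1, -1.2, -4.3]
gripper_width: 0.152
dp [-0.18 -0.13  0.04] twist -0.0 | t 6.2 pos [ 0.4935 -0.0959  0.0804] rot [ 1.7998e+02 -6.0000e-02 -1.1520e+01] F [ 0.1 -1.2 -4.3] g 0.152
[340 201]
```

View pics/v2.png

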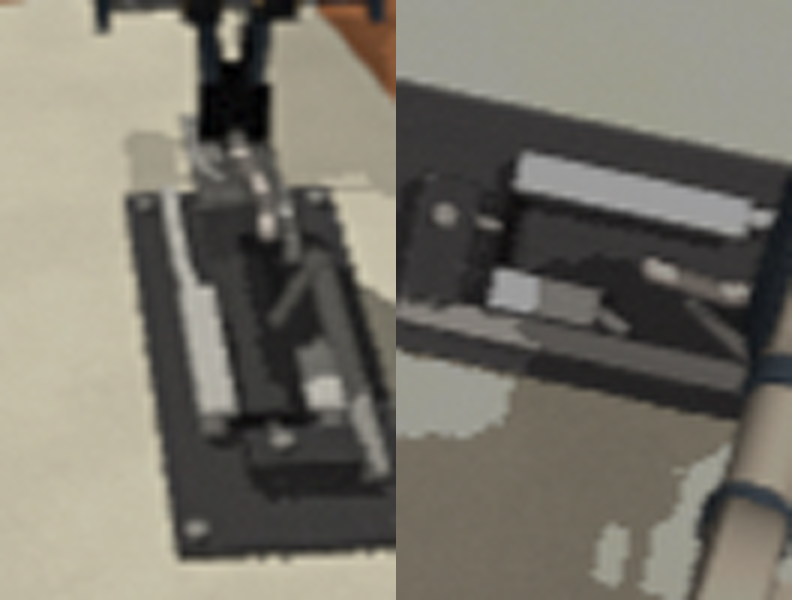

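The side view shows the carrier level above the bay, its handle pointing down the channel. Lowering it now.

```bash
python3 -m jog '{"jaw":[0,0,0,0,0,0,0,0],"dp":[[-0.2,-0.05,0.5],[-0.2,-0.05,1.7],[-0.2,-0.05,2.9],[-0.2,-0.05,3.8],[-0.2,-0.05,4.4],[-0.2,-0.05,4.8],[-0.2,-0.05,5.0],[-0.2,-0.05,5.1]],"twist":[0,0,0,0,0,0,0,0]}'
python3 -m jog '{"jaw":[0,0,0,0,0,0,0,0],"dp":[[0,0,0.02],[0,0,0.04],[0,0,0.06],[0,0,0.08],[0,0,0.1],[0,0,0.1],[0,0,0.1],[0,0,0.1]],"twist":[0,0,0,0,0,0,0,0]}'
python3 - <<'E'
from h import *
to(place(F,[[-145,0,29]])[0],np.degrees(F[2])-90)
a=optics.snapshot("side");b=optics.snapshot("top")
for n,i in(("side",a),("top",b)):
  p=proj(n,place(F,[[-100,0,20]]))[0].astype(int);print(p)
  c=i[p[1]-25:p[1]+40,p[0]-50:p[0]+50];c=cv2.resize(c,None,fx=6,fy=6,interpolation=cv2.INTER_CUBIC)[:290 if n=="top" else 310]
  if n=="side": k=c
cv2.imwrite("pics/v3.png",np.vstack([k,c]))
E
```

```text
clock: 7.3
eef_pos: [0.4909, -0.0942, 0.0294]
eef_rot: [180.0, -0.0, -11.5]
force: [0.2, 0.4, -4.1]
gripper_width: 0.151
clock: 8.3
eef_pos: [0.4909, -0.0942, 0.0284]
eef_rot: [180.0, -0.0, -11.5]
force: [-1.2, 0.6, -2.0]
gripper_width: 0.152
dp [ 0.11  0.09 -0.06] twist 0.0 | t 8.3 pos [ 0.4909 -0.0942  0.0284] rot [ 1.800e+02 -1.000e-02 -1.152e+01] F [-1.2  0.6 -2. ] g 0.152
[339 195]
[341 229]
```

View pics/v3.png

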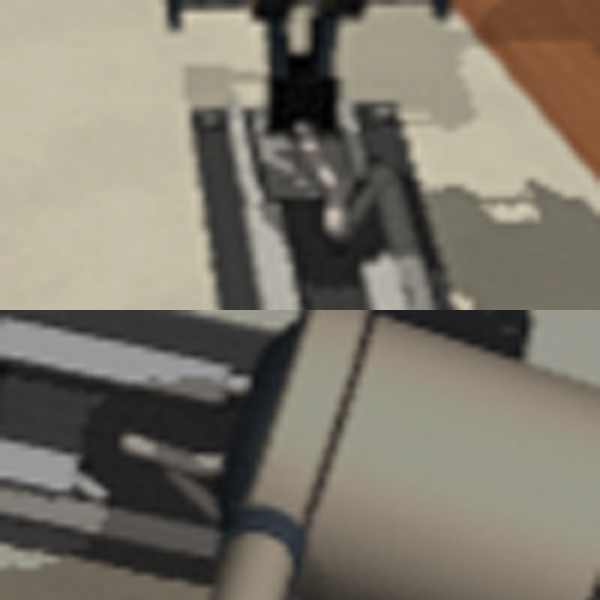

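The carrier rests flat between the bay walls: at z it has floor contact and the downforce is halved. Correcting the lateral position by 1 mm, then sliding.

```bash
python3 -m jog '{"jaw":[0,0,0,0,0,0,0,0],"dp":[[0.1,-0.2,0],[0.1,-0.7,0],[0.1,-1.2,0],[0.1,-1.8,0],[0.1,-2.4,0],[0.1,-3,0],[0.1,-3.5,0],[0.1,-4,0]],"twist":[0,0,0,0,0,0,0,0]}' 20
python3 - <<'E'
from h import *
to(place(F,[[-105,0,28.4]])[0],np.degrees(F[2])-90); s=read_state(); f=place([0,0,-F[2]],[s["force"]])*1000; print("F fixture axes",f.round(1),s["moment"].round(2))
E
```

```text
clock: 9.4
eef_pos: [0.5001, -0.0549, 0.0284]
eef_rot: [180.0, -0.0, -11.5]
force: [1.7, -3.2, 0.3]
gripper_width: 0.153
dp [-0.01  0.12  0.  ] twist 0.0 | t 9.4 pos [ 0.5001 -0.0549  0.0284] rot [ 1.800e+02 -2.000e-02 -1.151e+01] F [ 1.7 -3.2  0.3] g 0.153
F fixture axes [[-2.8 -2.3  0.3]] [-0.47 -0.46 -0.09]
```

```bash
python3 -m jog '{"jaw":[0,0,0,0,0,0,0,0],"dp":[[0,-0.5,0],[0,-1,0],[0,-1.5,0],[0,-2,0],[0,-2.5,0],[0,-3,0],[0,-3.5,0],[0,-4,0]],"twist":[0,0,0,0,0,0,0,0]}'
cat >>h.py <<'E'
def chk():
    s=read_state(); e=place([0,0,-F[2]],[1000*(s["eef_pos"]-[F[0],F[1],0])])[0]*1000; f=place([0,0,-F[2]],[s["force"]])[0]*1000
    print("t",s["clock"],"tcp fix mm",e.round(1),"F fix",f.round(1),"M",s["moment"].round(2),"g",round(s["gripper_width"],3))
E
python3 -c "from h import *; chk()"
```

```text
clock: 10.4
eef_pos: [0.5079, -0.0157, 0.0284]
eef_rot: [180.0, -0.0, -11.5]
force: [3.0, -2.8, 2.4]
gripper_width: 0.151
t 10.4 tcp fix mm [-63.8   0.1  28.4] F fix [-2.2 -3.5  2.4] M [-0.24 -0.54 -0.06] g 0.151
```

```bash
python3 -m jog '{"jaw":[0,0,0,0,0,0,0,0],"dp":[[0,-0.4,0],[0,-0.8,0],[0,-1.2,0],[0,-1.6,0],[0,-2,0],[0,-2.4,0],[0,-2.8,0],[0,-3.2,0]],"twist":[0,0,0,0,0,0,0,0]}'
python3 -c "from h import *; chk()"
```

```text
clock: 11.4
eef_pos: [0.5143, 0.0156, 0.0284]
eef_rot: [180.0, 0.0, -11.5]
force: [1.6, -1.8, 4.5]
gripper_width: 0.158
t 11.4 tcp fix mm [-31.9   0.1  28.4] F fix [-1.5 -1.9  4.5] M [-0.31 -0.5   0.07] g 0.158
```

```bash
python3 -m jog '{"jaw":[0,0,0,0,0,0,0,0],"dp":[[0,-0.1,-0.02],[0,-0.2,-0.02],[0,-0.3,-0.02],[0,-0.4,-0.02],[0,-0.5,-0.02],[0,-0.6,-0.02],[0,-0.7,-0.02],[0,-0.8,-0.02]],"twist":[0,0,0,0,0,0,0,0]}'
python3 -c "from h import *; chk()"
python3 -m jog '{"jaw":[0,0,0,0,0,0,0,0],"dp":[[0,-0.06,0],[0,-0.12,0],[0,-0.18,0],[0,-0.24,0],[0,-0.3,0],[0,-0.36,0],[0,-0.4,0],[0,-0.4,0]],"twist":[0,0,0,0,0,0,0,0]}'
python3 -c "from h import *; chk()"
```

```text
clock: 12.4
eef_pos: [0.5158, 0.0233, 0.0285]
eef_rot: [180.0, 0.0, -11.5]
force: [2.1, -0.8, -4.0]
gripper_width: 0.155
t 12.4 tcp fix mm [-24.    0.2  28.5] F fix [-0.4 -2.2 -4. ] M [-0.33 -0.65  0.04] g 0.155
clock: 13.4
eef_pos: [0.5167, 0.0272, 0.0286]
eef_rot: [-180.0, -0.0, -11.5]
force: [2.6, 0.8, -4.1]
gripper_width: 0.151
t 13.4 tcp fix mm [-20.1   0.1  28.6] F fix [ 1.3 -2.4 -4.1] M [-0.27 -0.67  0.07] g 0.151
```

```bash
python3 -m jog '{"jaw":[0,0,0,0,0,0,0,0],"dp":[[0,-0.05,0.01],[0,-0.1,0.01],[0,-0.15,0.01],[0,-0.2,0.01],[0,-0.25,0.01],[0,-0.3,0.01],[0,-0.35,0.01],[0,-0.4,0.01]],"twist":[0,0,0,0,0,0,0,0]}'
python3 -c "from h import *; chk()"
python3 -m jog '{"jaw":[0,0,0,0,0,0,0,0],"dp":[[0,-0.05,0],[0,-0.1,0],[0,-0.15,0],[0,-0.2,0],[0,-0.25,0],[0,-0.3,0],[0,-0.35,0],[0,-0.4,0]],"twist":[0,0,0,0,0,0,0,0]}'
python3 -c "from h import *; chk()"
```

```text
clock: 14.4
eef_pos: [0.5174, 0.0311, 0.0285]
eef_rot: [-180.0, -0.0, -11.5]
force: [1.7, -1.4, -2.9]
gripper_width: 0.152
t 14.4 tcp fix mm [-16.1   0.1  28.5] F fix [-1.  -1.9 -2.9] M [-0.33 -0.55  0.05] g 0.152
clock: 15.4
eef_pos: [0.5182, 0.035, 0.0285]
eef_rot: [-180.0, -0.0, -11.5]
force: [2.1, -2.5, -3.0]
gripper_width: 0.151
t 15.4 tcp fix mm [-12.1   0.1  28.5] F fix [-2.1 -2.6 -3. ] M [-0.29 -0.59  0.1 ] g 0.151
```

```bash
python3 -m jog '{"jaw":[0,0,0,0,0,0,0,0],"dp":[[0,-0.04,0],[0,-0.08,0],[0,-0.12,0],[0,-0.16,0],[0,-0.2,0],[0,-0.24,0],[0,-0.27,0],[0,-0.3,0]],"twist":[0,0,0,0,0,0,0,0]}'
python3 -c "from h import *; chk()"

```

```text
clock: 16.4
eef_pos: [0.5188, 0.0379, 0.0284]
eef_rot: [180.0, -0.0, -11.5]
force: [2.6, -1.9, -2.6]
gripper_width: 0.153
t 16.4 tcp fix mm [-9.1  0.1 28.4] F fix [-1.4 -2.9 -2.6] M [-0.28 -0.56  0.06] g 0.153
```

```bash
python3 -m jog '{"jaw":[0,0,0,0,0,0,0,0],"dp":[[0,-0.04,0],[0,-0.08,0],[0,-0.12,0],[0,-0.16,0],[0,-0.2,0],[0,-0.2,0],[0,-0.2,0],[0,-0.2,0]],"twist":[0,0,0,0,0,0,0,0]}'
python3 -c "from h import *; chk()"

```

```text
clock: 17.4
eef_pos: [0.5192, 0.0399, 0.0284]
eef_rot: [-180.0, 0.0, -11.5]
force: [1.4, -1.8, -1.9]
gripper_width: 0.154
t 17.4 tcp fix mm [-7.1  0.2 28.4] F fix [-1.5 -1.7 -1.9] M [-0.57 -0.5   0.03] g 0.154
```

```bash
python3 -m jog '{"jaw":[0,0,0,0,0,0,0,0],"dp":[[0,-0.04,0],[0,-0.08,0],[0,-0.12,0],[0,-0.16,0],[0,-0.2,0],[0,-0.24,0],[0,-0.27,0],[0,-0.3,0]],"twist":[0,0,0,0,0,0,0,0]}'
python3 -c "from h import *; chk()"

```

```text
clock: 18.4
eef_pos: [0.5198, 0.0427, 0.0285]
eef_rot: [180.0, 0.0, -11.5]
force: [1.9, -6.7, -0.4]
gripper_width: 0.154
t 18.4 tcp fix mm [-4.3  0.1 28.5] F fix [-6.2 -3.2 -0.4] M [-1.28 -0.37  0.05] g 0.154
```

```bash
python3 -m jog '{"jaw":[0,0,0,0,0,0,0,0],"dp":[[0,-0.04,0],[0,-0.08,0],[0,-0.12,0],[0,-0.16,0],[0,-0.2,0],[0,-0.24,0],[0,-0.27,0],[0,-0.3,0]],"twist":[0,0,0,0,0,0,0,0]}'
python3 -c "from h import *; chk()"

```

```text
clock: 19.4
eef_pos: [0.5201, 0.0454, 0.0285]
eef_rot: [180.0, 0.0, -11.5]
force: [-0.1, -10.1, 2.8]
gripper_width: 0.148
t 19.4 tcp fix mm [-1.6  0.3 28.5] F fix [-9.9 -1.9  2.8] M [-1.83 -0.1  -0.13] g 0.148
```

The stop's pad was met at about tcp −7.4 mm, so the click is expected near −2.4 and the solid stop near +2.6. I'll push 1 mm more for margin and then look at the catch.

```bash
python3 -m jog '{"jaw":[0,0,0,0,0,0,0,0],"dp":[[0,-0.02,0],[0,-0.04,0],[0,-0.06,0],[0,-0.08,0],[0,-0.1,0],[0,-0.1,0],[0,-0.1,0],[0,-0.1,0]],"twist":[0,0,0,0,0,0,0,0]}'
python3 - <<'E'
from h import *
chk()
a=optics.snapshot("side");b=optics.snapshot("top")
c=lambda i,x,y,w,h,f:cv2.resize(i[y:y+h,x:x+w],None,fx=f,fy=f,interpolation=cv2.INTER_CUBIC)
cv2.imwrite("pics/v4.png",np.hstack([c(a,315,175,65,80,6),c(b,315,195,66,80,6)]))
E
```

```text
clock: 20.4
eef_pos: [0.5203, 0.0463, 0.0285]
eef_rot: [180.0, 0.0, -11.5]
force: [0.1, -10.4, 2.4]
gripper_width: 0.156
t 20.4 tcp fix mm [-0.7  0.3 28.5] F fix [-10.2  -2.2   2.4] M [-1.91 -0.08 -0.13] g 0.156
```

View pics/v4.png

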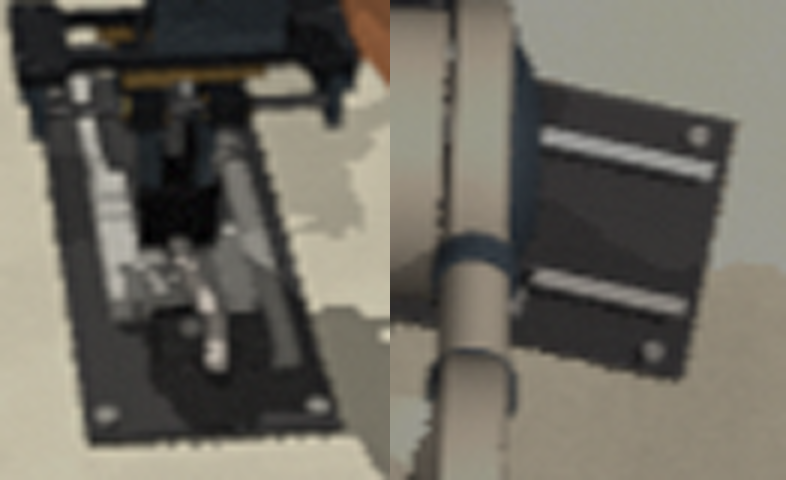

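The arm hides the catch, so I'll test by feel: ease back 7 mm while still holding. If it's caught, the fingers should feel resistance.

```bash
python3 -m jog '{"jaw":[0,0,0,0,0,0,0,0],"dp":[[0,0.07,0],[0,0.14,0],[0,0.21,0],[0,0.28,0],[0,0.35,0],[0,0.42,0],[0,0.45,0],[0,0.45,0]],"twist":[0,0,0,0,0,0,0,0]}'
python3 -c "from h import *; chk()"
python3 -m jog '{"jaw":[0,0,0,0,0,0,0,0],"dp":[[0,0.04,0],[0,0.08,0],[0,0.12,0],[0,0.16,0],[0,0.2,0],[0,0.2,0],[0,0.2,0],[0,0.2,0]],"twist":[0,0,0,0,0,0,0,0]}' 12
python3 -c "from h import *; chk()"
```

```text
clock: 21.5
eef_pos: [0.5194, 0.0423, 0.0284]
eef_rot: [180.0, 0.0, -11.5]
force: [-0.8, -5.6, 0.7]
gripper_width: 0.151
t 21.5 tcp fix mm [-4.7  0.4 28.4] F fix [-5.6 -0.3  0.7] M [-0.9   0.01 -0.06] g 0.151
clock: 22.5
eef_pos: [0.5193, 0.0405, 0.0284]
eef_rot: [-180.0, 0.0, -11.5]
force: [-0.7, 1.0, -2.5]
gripper_width: 0.153
t 22.5 tcp fix mm [-6.5  0.2 28.4] F fix [ 0.9  0.9 -2.5] M [ 0.28  0.12 -0.06] g 0.153
```

```bash
python3 -m jog '{"jaw":[0,0,0,0,0,0,0,0],"dp":[[0,0.04,0],[0,0.08,0],[0,0.12,0],[0,0.16,0],[0,0.2,0],[0,0.2,0],[0,0.2,0],[0,0.2,0]],"twist":[0,0,0,0,0,0,0,0]}' 12
python3 -c "from h import *; chk()"
```

```text
clock: 23.5
eef_pos: [0.5193, 0.0392, 0.0287]
eef_rot: [-179.9, -0.0, -11.5]
force: [-0.2, 10.5, 0.4]
gripper_width: 0.156
t 23.5 tcp fix mm [-7.8 -0.1 28.7] F fix [10.3  2.3  0.4] M [ 2.11 -0.15 -0.2 ] g 0.156
```

It resists with 10 N after about 7 mm of pull, so it is caught. Relaxing, releasing and lifting clear.

```bash
python3 -m jog '{"jaw":[0,0,0.2,0.45,0.45,0.45,0.45,0.45],"dp":[[0,-0.1,0],[0,-0.17,0],[0,-0.17,0],[0,-0.17,0],[0,-0.17,0],[0,-0.17,0],[0,-0.1,0],[0,0.05,0]],"twist":[0,0,0,0,0,0,0,0]}'
python3 -m jog '{"jaw":[0.45,0.45,0.45,0.45,0.45,0.45,0.45,0.45],"dp":[[0,0,-0.5],[0,0,-1.5],[0,0,-3],[0,0,-5],[0,2,-8],[0,6,-11],[0,11,-13],[0,16,-13]],"twist":[0,0,0,0,0,0,0,0]}'
python3 -m jog '{"jaw":[0.45,0.45,0.45,0.45,0.45,0.45,0.45,0.45],"dp":[[0,5,0],[0,10,0],[0,15,0],[0,20,0],[0,25,0],[0,28,0],[0,28,0],[0,28,0]],"twist":[0,0,0,0,0,0,0,0]}'
python3 - <<'E'
from h import *
chk()
a=optics.snapshot("side");b=optics.snapshot("top")
cv2.imwrite("pics/t5.png",b);cv2.imwrite("pics/s5.png",a)
c=lambda i,x,y,w,h,f:cv2.resize(i[y:y+h,x:x+w],None,fx=f,fy=f,interpolation=cv2.INTER_CUBIC)
cv2.imwrite("pics/v5.png",c(b,248,186,130,78,6))
E
```

```text
clock: 24.5
eef_pos: [0.5188, 0.0379, 0.0285]
eef_rot: [-180.0, -0.0, -11.5]
force: [0.7, -0.6, -0.1]
gripper_width: 0.449
clock: 25.5
eef_pos: [0.4875, -0.1205, 0.1612]
eef_rot: [180.0, -0.2, -11.5]
force: [1.0, -0.3, -1.2]
gripper_width: 0.447
clock: 26.5
eef_pos: [0.431, -0.3925, 0.159]
eef_rot: [-180.0, -0.0, -11.5]
force: [0.4, -0.4, -0.5]
gripper_width: 0.449
t 26.5 tcp fix mm [-4.484e+02  3.000e-01  1.590e+02] F fix [-0.3 -0.5 -0.5] M [-0.   -0.1   0.03] g 0.449
```

View pics/v5.png

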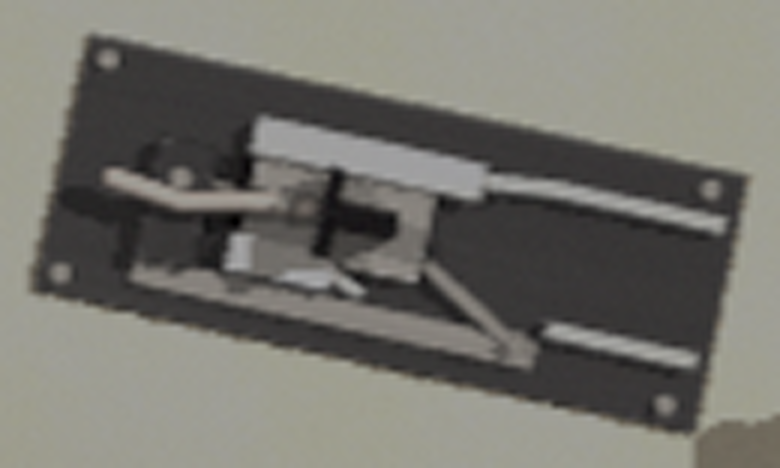

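View pics/t5.png

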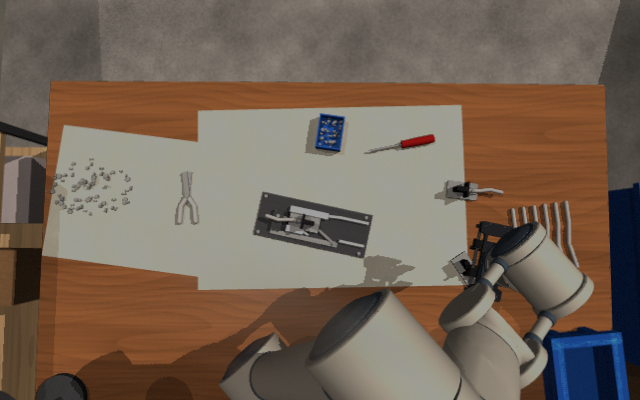

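In the crop the catch arm is back in its starting position, with its tip at about (428,265) directly behind the carrier's tail corner at (425,272). The carrier is under the lips with the handle pointing down the channel, and the tray, shears and screwdriver haven't moved.

```bash
python3 -c "
from plant import ticket; print(ticket.hand_in())"
```

```text
the job is handed in; nothing more can be done
None
```

The carrier is in the channel with the catch shut behind it, and I handed the job in about 26.5 s into the 51 s allowed. I took the leftmost of the three look-alikes, gripped it by its T handle, laid it in the loading bay and slid it under the lips.

- **Push:** the fingers felt the cushioned stop's pad about 5 mm before the click. I pushed about 2 mm past the expected click, with no more than about 10 N at any reading.
- **Catch, by feel:** pulling back while still holding met about 10 N of resistance after roughly 7 mm.
- **Catch, by sight:** the arm hid the catch while I was pushing, so I never saw it click. After release, the top picture showed the catch arm back in its shut position, right behind the carrier's tail.
- **Bystanders:** the rivet tray, shears and screwdriver are where they started, and the gripper was clear of everything.

No check failed or disagreed.

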